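# Clamp a frame moulding with a click torque wrench

### The job

Lay the wooden moulding from the table beside the clamp (not the one on the board) flat and about centred in the open cam clamp, between the jaw and the stops, and let go of it. Then turn the torque wrench that sits on the clamp's bolt clockwise (seen from above) until its handle clicks over, stop there without forcing the handle on to its end stop, and let the handle come back, leaving the moulding clamped. Push the handle gently from the side, without gripping it, and leave the other things on the table where they are.

Things in the scene. Friction and masses are not known exactly. Their poses are not given: they have to be found in the camera images.
- clamp_base: cam clamp fixed to the table: aluminium plate 12 mm thick, x -90 to +110, y -73 to +73 mm from the origin (on its underside, z up). Dark steel stops with low bright lips (8 mm high), faces at y = +55 mm looking to -y: back stop x +23 to +97 mm, end stop x -86 to -64 mm, tops 34 mm above the table. The wrench's bolt is vertical, at x = +60, y = -25 mm
- bed (a point): where the middle of the moulding's underside belongs: on top of the plate (12 mm above the table) between jaw and stops; at clamp x = -20, y = +37 mm. The moulding lies along this point's x axis (= the clamp's x axis); end to end it may be off by some 30 mm
- jaw_face (a point): middle of the orange lip (8 mm high) of the sliding jaw (58 mm long, top 31 mm above the table), looking to the clamp's +y. It moves that way, to the back stop, as the wrench turns clockwise, about 12 mm per rad, and stays where it is when the wrench is let go. At the start the gap to the back stop is 38 to 42 mm; a tight jaw squares the moulding up
- wrench_head (a point): centre of the wrench's round steel head (38 mm wide, top 80 mm above the table), on the bolt axis, 70 mm above the table. The wrench is captive on the bolt and turns it, 0.5 to 0.9 rad from its start until the bolt is tight: where exactly must be felt. x axis: along the wrench from the bolt to the unclicked handle; z up
- wrench_grip (a point): middle of the red grip of the wrench handle, on the axis of a level round bar 22 mm thick, 70 mm above the table, 140 mm from the bolt axis. The grip reaches 35 mm either way along the bar; the bar ends 41 mm further out. x axis: along the handle, away from the bolt. Underneath is free space down to the plate or table
- wrench_pivot (a point): vertical pivot in the wrench's neck, 45 mm from the bolt axis. Pushed clockwise at the grip, the bolt runs with about 1 to 3 N until tight, then force rises to about 10 N, where the handle breaks over clockwise about this pivot: force falls clearly as it swings on, to a hard end stop at 0.35 rad (33 mm at the grip). Let go, it springs back in line
- moulding_mid (a point): centre of the loose dark wooden frame moulding, 240 mm long (its y axis), 32 mm wide (x), 22 mm high (z); one long side is upright over the full height, the other only 9 mm high with a slope above it (either may face the stops). It lies on the table at the left of the clamp, underside 11 mm below this point
- tape_measure: yellow and black tape measure, 65x89x34 mm, bystander; origin at the centre of its underside
- black_tape: roll of black tape lying flat, 74 mm across, 20 mm high, bystander; origin at the centre of its underside

How it is judged:
By the outcome, as a careful person would: the job done as asked, in the order asked, and still so for the second after the job is handed in, with the robot touching nothing.
It also fails if it takes over 72 s, if anything falls off the work surface, if the arm or the gripper's body presses on something with over 40 N, if the wrist force passes 120 N, or if a joint passes its speed limit or range.

### The arm

A 6-joint arm with a two-finger parallel gripper is mounted at the origin on a cart in front of the work surface, level with it; the furniture and walls round the work are solid. World frame = base frame: x ahead of the robot, y to its left, z up, the work surface at z = 0. Lengths are in m, angles in degrees, forces in N, time in s.
With the tool pointing down it reaches from about 0.375 to 0.925 m from the base axis. Payload 5.7 kg.
Tool frame: the origin (TCP) lies between the finger pads; the fingertips stand 14 mm ahead of it and the grasp point (between the pads) lies 5 mm behind it; z points along the fingers, y is the direction in which the jaws open and shut (so a half turn about z gives the same grasp; the last joint's range is limited). The gripper opens to 85 mm and grips with 20 to 120 N. Pads are 22 mm wide; open, the fingers measure 114 mm over their backs; the gripper's body (76 mm by 85 mm) begins 54 mm behind the grasp point. The pads swing forward as they close: fully open they stand 13 mm farther back than shut.
Start: joints at [65.942, 20.558, 86.54, -0, 72.909, -6.595], TCP at [0.18, 0.572, 0.245] pointing down, gripper open.
Joint ranges: [-170.27, 170.27], [-57.76, 135], [12.27, 136.19], [-55.21, 235.2], [11.17, 155.16], [-170.74, 170.74]. Speed limits (degrees/s): [136.94, 136.94, 180, 180, 180, 180].

### API

Orientations are given as a 3x3 rotation matrix whose columns are the frame's x, y, z axes.
In Python, from plant import robot gives the robot as it stands.
- The arm moves only by the tool jog_arm, never from a script. Its argument "series" is a list of rows, each a list of 7 numbers: the turn, a rotation vector about the tool's x, y, z in degrees, then the shift along the tool's x, y, z in m, then the gripper command: -1 is fully open, 1 is shut, values between are in proportion. A call has 1 to 20 rows; each row shifts and turns the pose as measured when the row begins, along the tool's axes as they then stand; what a row does not reach is not made up. A row lasts 1/8 s, in which the tool goes at most 62.5 mm and 10.7 degrees, less where a joint would pass 70% of its speed; a pose out of reach is approached as far as the arm can. A call is refused whole if a number of a shift passes 0.0625 or a number of a turn 10.7, either way. A call with a gripper value outside its range is refused whole. The fingers move at their own pace and stop on an object; "squeeze" is the grip in N (left out, the last holds). Time passes only in rows, so rows that do not move let the fingers close. It gives the time, the measured TCP pose, the force and the opening at its end, in the units of the state.
- robot.sense(): the state, without advancing time (a new reading comes with each control period).
- robot.grab_frame(name): name is "side" or "top" or "wrist"; returns a dict with "image" (400x640x3 uint8, red, green, blue), "depth" (400x640 float32, m along the optical axis (not along the pixel's ray), 0 where there is no reading), "fovy" (degrees; the focal length in pixels is half the picture's height over the tangent of half this angle, whatever the lens; pixels are square), "cx", "cy" (the principal point, pixels), "eye" and "rotation" of the camera in the world; the wrist camera has in their place "hand_eye" (4x4, takes a point from camera to tool coordinates, whose origin is the TCP and whose axes are the flange's). Camera axes: x right, y down, z forward; pixel columns grow to the right and rows downward; lengths in m; the calibration is good to about 2 mm. The wrist camera is an equidistant fisheye: a pixel r from the principal point sees the ray r / f radians off the axis. A picture is of the moment at which its call begins: read the wrist's pose just before it.
- robot.hand_in(): hands the job in, once; it reports no verdict.
Trained networks look in a picture, given as the dict that the camera call returned (one of the last four; its "shot" number tells which), for a name from the list of things; names that differ only in an ending like _2 or _b are one class to them, and where a whole thing is asked for, a point or a joint stands for the part that bears it (a point fixed in the world has none). Each returns a list of dicts, best first, with "conf" (0 to 1); they miss things now and then, are a little off and sometimes report something else, mostly with a low value. They report only what shows in the picture. A call takes as long as a camera call.
- robot.boxes_of(target, picture): "uv" ([column, row] in pixels, amid what is visible of it).
- robot.mark_of(target, picture): "uv" ([column, row] in pixels: a listed point, or the origin of a listed thing).
The state is a dict: "t": time; "qpos": joint angles; "dq": joint speeds; "tau": joint torques, N m; "position": TCP position; "tcp_rot": TCP orientation; "ft_force": force on the tool from outside, world axes, zero at the start; "moment": the same for the moment, N m; "grip_width": finger opening in m.
Only numpy, scipy, OpenCV 4.12 (cv2) and the standard library are available. Lean on these libraries where they do the work, as an engineer would, in place of code of your own. Each camera call takes 0.05 s, during which the arm holds its last target. There are 200 camera calls.

## Working session

There is one attempt and no reset: what is moved stays moved. The work goes in short steps, Python scripts to look and compute and a tool call to move; the robot and the scene stay as the last step left them, time stands still between calls to the robot, and variables do not carry over. Pictures are saved under pics/ and viewed, about 8 in all and at most 12, crops included, and the job is handed in when it is done.

Besides the shell and the picture viewer there is one more tool, called after ">>>" by a JSON object that holds its "method" and its "body". jog_arm: Moves the arm, as the interface text tells. Its arguments: {"type":"object","properties":{"series":{"type":"array"},"squeeze":{"type":"number"}},"required":["series"]}

```bash
mkdir -p pics; ls; cat > h.py <<'E'
import numpy as np, cv2
from plant import robot
def ray(p,uv):
    f=200/np.tan(np.radians(p['fovy'])/2)
    return np.array([(uv[0]-p['cx'])/f,(uv[1]-p['cy'])/f,1.])
def at_z(p,uv,z):
    R=np.array(p['rotation']);e=np.array(p['eye']);d=R@ray(p,uv)
    return e+d*(z-e[2])/d[2]
def cloud(p):
    f=200/np.tan(np.radians(p['fovy'])/2)
    v,u=np.mgrid[0:400,0:640]
    d=p['depth'];c=np.stack([(u-p['cx'])/f*d,(v-p['cy'])/f*d,d],-1)
    return c@np.array(p['rotation']).T+np.array(p['eye'])
def save(p,n): cv2.imwrite('pics/'+n+'.png',p['image'][...,::-1])
E
python3 - <<'E'
from h import *
s=robot.sense();print({k:np.round(v,3).tolist() for k,v in s.items()})
Z=dict(clamp_base=0,bed=.012,jaw_face=.027,wrench_head=.07,wrench_grip=.07,wrench_pivot=.07,moulding_mid=.011,tape_measure=0,black_tape=0)
for n in ('top','side'):
    p=robot.grab_frame(n);save(p,n);C=cloud(p);print(n,np.round(p['eye'],3))
    for k,z in Z.items():
        for m in robot.mark_of(k,p)[:2]:
            u=np.round(m['uv']).astype(int)
            print(k,m['conf'],u,np.round(at_z(p,m['uv'],z),4),'depth',np.round(C[u[1],u[0]],3))
    np.save('c_'+n,C)
a=cv2.imread('pics/top.png')
E
```

```text
pics
{'t': 0.0, 'qpos': [65.942, 20.598, 86.601, -0.0, 72.909, -6.595], 'dq': [-0.057, 0.044, 0.053, -0.018, -0.117, 0.058], 'tau': [0.001, -52.762, -27.862, -0.0, 0.013, -0.0], 'position': [0.18, 0.572, 0.244], 'tcp_rot': [[-0.954, 0.3, -0.001], [0.3, 0.954, -0.002], [0.0, -0.002, -1.0]], 'ft_force': [-0.071, -1.205, -0.683], 'moment': [0.012, -0.045, -0.032], 'grip_width': 0.085}
top [0.407 0.12  0.958]
clamp_base 0.72 [299 239] [0.466  0.1685 0.    ] depth [0.466 0.167 0.011]
bed 0.56 [278 246] [0.4505 0.2145 0.012 ] depth [0.451 0.216 0.01 ]
jaw_face 0.7 [288 213] [0.5236 0.1902 0.027 ] depth [0.527 0.192 0.012]
wrench_head 0.59 [305 211] [0.5235 0.1512 0.07  ] depth [0.522 0.15  0.079]
wrench_grip 0.75 [358 168] [0.6174 0.0333 0.07  ] depth [0.614 0.033 0.08 ]
wrench_pivot 0.76 [320 200] [0.5462 0.1182 0.07  ] depth [0.546 0.118 0.075]
moulding_mid 0.7 [212 246] [0.4535 0.3681 0.011 ] depth [0.453 0.364 0.024]
tape_measure 0.88 [404 153] [ 0.6671 -0.0854  0.    ] depth [ 0.659 -0.079  0.031]
black_tape 0.91 [404 266] [ 0.3993 -0.0719  0.    ] depth [ 0.4   -0.072  0.001]
side [0.262 0.936 0.371]
clamp_base 0.87 [350 244] [0.4649 0.1748 0.    ] depth [0.46  0.199 0.013]
bed 0.73 [354 251] [0.4445 0.2249 0.012 ] depth [0.444 0.226 0.012]
jaw_face 0.67 [321 235] [0.5192 0.2096 0.027 ] depth [0.525 0.191 0.019]
wrench_head 0.6 [324 203] [0.5387 0.1343 0.07  ] depth [0.53  0.163 0.08 ]
wrench_grip 0.63 [312 188] [0.5999 0.0483 0.07  ] depth [0.592 0.071 0.079]
wrench_grip 0.2 [320 236] [0.488 0.303 0.07 ] depth [0.528 0.191 0.016]
wrench_pivot 0.82 [320 200] [0.5532 0.1201 0.07  ] depth [0.551 0.13  0.073]
moulding_mid 0.78 [325 288] [0.4515 0.3749 0.011 ] depth [0.451 0.376 0.012]
tape_measure 0.77 [308 200] [ 0.6516 -0.0568  0.    ] depth [ 0.647 -0.044  0.004]
black_tape 0.89 [404 209] [ 0.3945 -0.0862  0.    ] depth [ 0.387 -0.034  0.019]
```

```bash
python3 - <<'E'
import cv2
a=cv2.imread('pics/top.png')[100:330,170:450]
cv2.imwrite('pics/topc.png',cv2.resize(a,None,fx=2.6,fy=2.6,interpolation=cv2.INTER_CUBIC))
a=cv2.imread('pics/side.png')[150:350,180:480]
cv2.imwrite('pics/sidec.png',cv2.resize(a,None,fx=2.6,fy=2.6,interpolation=cv2.INTER_CUBIC))
E
```

```text
(no output)
```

View pics/topc.png

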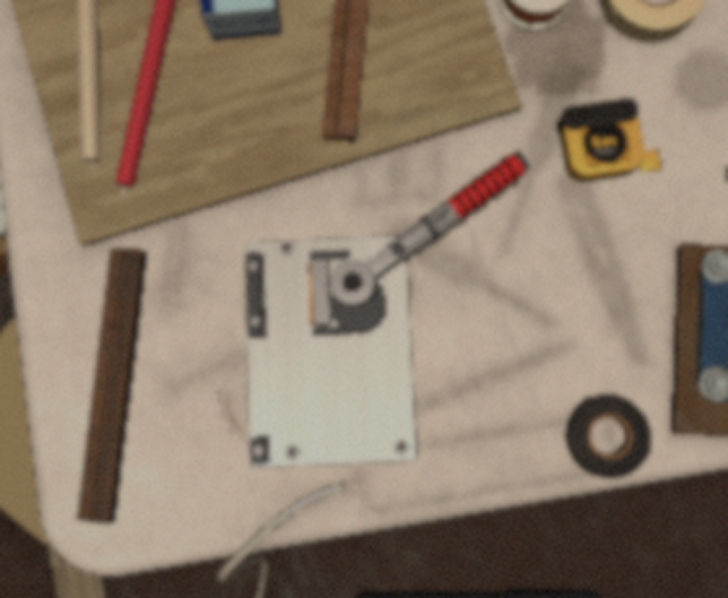

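View pics/sidec.png

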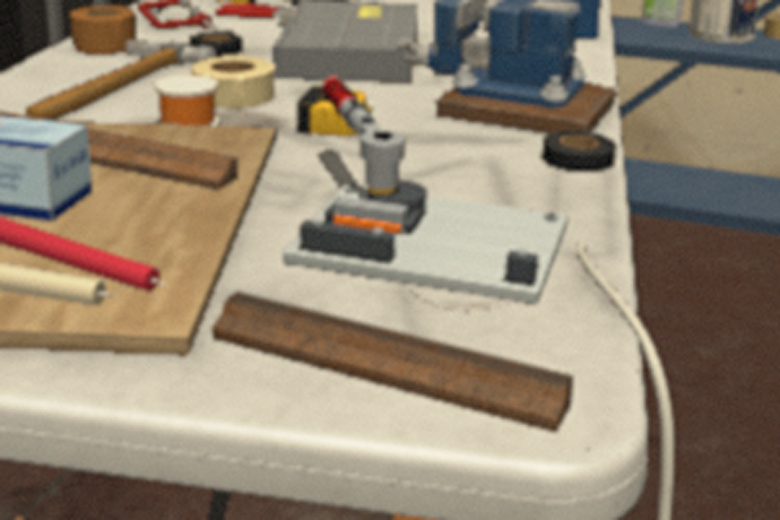

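The top view shows the clamp plate at crop (250–415, 240–465), with the stops on its left (+y) edge and the loose moulding at (112, 385). The wrench handle points up-right and the tape measure is beyond its tip. In the side view the moulding's slope faces +y and its upright side faces the clamp. Next I'll fit the plate and the moulding in the depth clouds.

```bash
cat >> h.py <<'E'
def rect(P):
    r=cv2.minAreaRect((P[:,:2]*1000).astype(np.float32)); return np.round(r[0],1),np.round(r[1],1),round(r[2],2)
E
python3 - <<'E'
from h import *
C=np.load('c_top.npy')
im=cv2.imread('pics/top.png')
def sel(x0,x1,y0,y1,z0,z1):
    m=(C[...,0]>x0)&(C[...,0]<x1)&(C[...,1]>y0)&(C[...,1]<y1)&(C[...,2]>z0)&(C[...,2]<z1)
    m=cv2.morphologyEx(m.astype(np.uint8),cv2.MORPH_OPEN,np.ones((2,2)))
    n,l,s,_=cv2.connectedComponentsWithStats(m); 
    return (l==1+np.argmax(s[1:,4]))
m=sel(.3,.62,.30,.46,.006,.04);P=C[m];print('mould',rect(P),np.percentile(P[:,2],[5,50,95]),len(P))
m=sel(.3,.62,.04,.28,.006,.2);P=C[m];print('clamp',rect(P),np.median(P[:,2]),len(P))
# refine by colour: dark moulding / table, plate greenish; project colour masks at known z
p=dict(np.load('t.npz')) if 0 else robot.grab_frame('top')
f=200/np.tan(np.radians(p['fovy'])/2);print('f',f)
g=p['image'].astype(int)
def colrect(mask,z,lab):
    mask=cv2.morphologyEx(mask.astype(np.uint8),cv2.MORPH_OPEN,np.ones((3,3)))
    n,l,s,_=cv2.connectedComponentsWithStats(mask)
    k=1+np.argmax(s[1:,4]);v,u=np.where(l==k)
    Q=np.array([at_z(p,(a,b),z) for a,b in zip(u,v)]);print(lab,rect(Q),len(u))
    q=Q[:,:2]-Q[:,:2].mean(0);w,V=np.linalg.eigh(q.T@q);print(' pca',Q.mean(0).round(4),np.degrees(np.arctan2(V[1,1],V[0,1])).round(2),(np.sqrt(12*w/len(q))*1000).round(1))
reg=np.zeros((400,640),bool);reg[185:310,195:235]=1
colrect((g.sum(2)<270)&reg,.018,'mould')
print(g[280,330],g[250,300],g[250,250],g[220,205], g[240,212])
reg[:]=0;reg[180:290,255:340]=1
colrect((g[...,1]>g[...,0])&reg,.012,'plate')
for k,z in dict(wrench_head=.07,wrench_grip=.07,wrench_pivot=.07,jaw_face=.027,moulding_mid=.011).items(): print(k,[at_z(p,x['uv'],z).round(4).tolist() for x in robot.mark_of(k,p)[:1]])
E
```

```text
mould (array([437.7, 249. ]), array([263.7, 242.2]), 84.11) [0.00207492 0.01931709 0.02396526] 1495
clamp (array([492.9, 136.7]), array([234.9, 215.7]), 1.03) 0.012355009530692629 5820
f 411.3318382419067
mould (array([451.3, 362.6]), array([ 31.2, 236.6]), 84.41) 1397
 pca [0.45   0.3628 0.018 ] 174.22 [ 30.4 235.8]
[184 167 149] [191 187 171] [182 165 147] [181 165 146] [80 56 41]Traceback (most recent call last):
  File "<stdin>", line 25, in <module>
  File "<stdin>", line 18, in colrect
    return _wrapfunc(a, 'argmax', axis=axis, out=out, **kwds)
    return bound(*args, **kwds)
ValueError: attempt to get argmax of an empty sequence
```

```bash
python3 - <<'E'
from h import *
p=robot.grab_frame('top');g=cv2.GaussianBlur(p['image'],(3,3),0).astype(int)
reg=np.zeros((400,640),bool);reg[185:290,258:340]=1
mask=((g[...,0]-g[...,2]<27)&(g.sum(2)>300)&reg)
mask=cv2.morphologyEx(mask.astype(np.uint8),cv2.MORPH_OPEN,np.ones((3,3)))
n,l,s,_=cv2.connectedComponentsWithStats(mask);k=1+np.argmax(s[1:,4])
v,u=np.where(l==k);Q=np.array([at_z(p,(a,b),.012) for a,b in zip(u,v)])
print(rect(Q),len(u),s[k])
# lower/left/right edges by line fit: per-row extreme columns, per col extreme row
B=l==k
def line(pts):
    X=np.array([at_z(p,t,.012)[:2] for t in pts],np.float32)
    return cv2.fitLine(X,cv2.DIST_HUBER,0,1e-4,1e-4).ravel()
def rep(n,L): print(n,L[2:].round(4),np.degrees(np.arctan2(L[1],L[0])).round(2))
rows=range(s[k][1]+6,s[k][1]+s[k][3]-6);cols=range(s[k][0]+8,s[k][0]+s[k][2]-8)
rep('right',line([(np.where(B[r])[0].max()+.5,r) for r in rows]))
rep('left',line([(np.where(B[r])[0].min()-.5,r) for r in rows if np.where(B[r])[0].min()<275]))
rep('bottom',line([(c,np.where(B[:,c])[0].max()+.5) for c in cols]))
rep('top',line([(c,np.where(B[:,c])[0].min()-.5) for c in cols if c<300]))
for k,z in dict(wrench_head=.07,wrench_grip=.07,wrench_pivot=.07,jaw_face=.027,moulding_mid=.011,bed=.012,clamp_base=0).items(): print(k,[at_z(p,x['uv'],z).round(4).tolist() for x in robot.mark_of(k,p)[:1]])
E
```

```text
(array([482.4, 164.8]), array([211.8, 161.4]), 0.13) 4812 [ 265  186   70   94 4812]
right [0.4801 0.1006] 1.68
left [0.4827 0.2397] -6.04
bottom [0.3772 0.1645] -88.51
top [0.5751 0.1999] -89.68
wrench_head [[0.647, -0.0659, 0.07]]
wrench_grip [[0.446, 0.3553, 0.07]]
wrench_pivot [[0.5457, 0.1145, 0.07]]
jaw_face [[0.5266, 0.1882, 0.027]]
moulding_mid [[0.4483, 0.3685, 0.011]]
bed [[0.445, 0.2116, 0.012]]
clamp_base [[0.4724, 0.167, 0.0]]
```

>>> {"method": "jog_arm", "body": {"series": [[0,0,-1.5,-0.04,-0.0145,0.01,-1],[0,0,-1.5,-0.04,-0.0145,0.01,-1],[0,0,-1.5,-0.04,-0.0145,0.01,-1],[0,0,-1.5,-0.04,-0.0145,0.01,-1],[0,0,-1.5,-0.04,-0.0145,0.01,-1],[0,0,-1.5,-0.04,-0.0145,0.01,-1],[0,0,-1.5,-0.04,-0.0145,0.01,-1],[0,0,-1.3,-0.04,-0.0145,0.01,-1],[0,0,0,0,0,0,-1],[0,0,0,0,0,0,-1]]}}

```text
t: 2.7
position: [0.4777, 0.3896, 0.1637]
tcp_rot: [[-0.996, 0.09, 0.002], [0.09, 0.996, 0.005], [-0.002, 0.005, -1.0]]
ft_force: [-0.4, 0.4, -0.2]
grip_width: 0.0857
```

```bash
cat >> h.py <<'E'
def wrist():
    s=robot.sense();p=robot.grab_frame('wrist')
    T=np.eye(4);T[:3,:3]=s['tcp_rot'];T[:3,3]=s['position'];p['T']=T@np.array(p['hand_eye']);return s,p
def wray(p,uv):
    f=200/np.tan(np.radians(p['fovy'])/2);d=np.array([uv[0]-p['cx'],uv[1]-p['cy']]);r=np.hypot(*d);a=r/f
    v=np.array([*(d/max(r,1e-9)*np.sin(a)),np.cos(a)]);return p['T'][:3,:3]@v
def w_at(p,uv,z):
    d=wray(p,uv);e=p['T'][:3,3];return e+d*(z-e[2])/d[2]
def ortho(p,z,x0,x1,y0,y1,res=.0005):
    "rectified view of plane z: rows from x1 down, columns from y1 to y0 (left = +y)"
    X,Y=np.meshgrid(np.arange(x1,x0,-res),np.arange(y1,y0,-res),indexing='ij')
    W=np.stack([X,Y,np.full_like(X,z)],-1)-p['T'][:3,3];c=W@p['T'][:3,:3]
    f=200/np.tan(np.radians(p['fovy'])/2);r=np.hypot(c[...,0],c[...,1]);k=f*np.arctan2(r,c[...,2])/np.maximum(r,1e-9)
    return cv2.remap(p['image'],(p['cx']+k*c[...,0]).astype(np.float32),(p['cy']+k*c[...,1]).astype(np.float32),cv2.INTER_LINEAR)
E
python3 - <<'E'
from h import *
s,p=wrist();print(p['fovy'],p['cx'],p['cy'],p['T'][:3,3].round(3),p['T'][:3,2].round(3))
for k,z in dict(moulding_mid=.011,bed=.012,clamp_base=0,jaw_face=.027,wrench_head=.07,wrench_grip=.07).items(): print(k,[(x['conf'],w_at(p,x['uv'],z).round(4).tolist()) for x in robot.mark_of(k,p)[:1]])
o=ortho(p,.012,.32,.62,.08,.44)[...,::-1];print(o.shape)
cv2.imwrite('pics/w1.png',o);save(p,'w1raw')
E
```

```text
65.70646984690485 320.208976123483 196.10602808082442 [0.407 0.396 0.292] [ 0.282 -0.021 -0.959]
moulding_mid [(0.79, [0.452, 0.3687, 0.011])]
bed [(0.57, [0.4464, 0.214, 0.012])]
clamp_base [(0.58, [0.4678, 0.1728, 0.0])]
jaw_face [(0.97, [0.5242, 0.1983, 0.027])]
wrench_head [(0.79, [0.5276, 0.1522, 0.07])]
wrench_grip [(0.67, [0.6093, 0.0424, 0.07])]
(600, 720, 3)
```

View pics/w1.png

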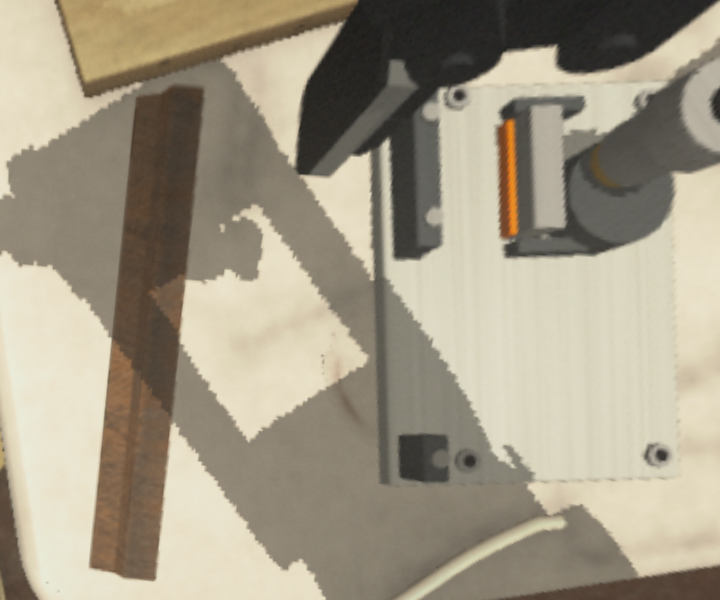

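The rectified wrist view (0.5 mm/px) shows the moulding running from (170, 92) to (123, 574), with the slope on the left (+y). That puts its centre at about (0.4536, 0.3675) with the axis at -5.4°. The plate's right edge is at column ~676 and its bottom edge at row ~480, so the clamp origin is about (0.469, 0.174) with a yaw of ~1.1°. Now I'll go down over the moulding.

>>> {"method": "jog_arm", "body": {"series": [[0,0,0,0.0075,-0.008,0.015,-1],[0,0,0,0.0075,-0.008,0.02,-1],[0,0,0,0.0075,-0.008,0.02,-1],[0,0,0,0,0,0.02,-1],[0,0,0,0,0,0.02,-1],[0,0,0,0,0,0.015,-1],[0,0,0,0,0,0.01,-1],[0,0,0,0,0,0.0,-1]], "squeeze": 40}}

```text
t: 4.05
position: [0.4522, 0.3717, 0.0428]
tcp_rot: [[-0.996, 0.084, 0.007], [0.084, 0.996, 0.008], [-0.007, 0.009, -1.0]]
ft_force: [0.5, 0.3, 0.5]
grip_width: 0.0855
```

```bash
python3 - <<'E'
from h import *
p=dict(image=cv2.imread('pics/w1.png'))
g=cv2.cvtColor(p['image'],cv2.COLOR_BGR2GRAY).astype(int);a=p['image'].astype(int)
d=a[...,2]-a[...,0] # table is warm, plate neutral
def fit(pts,n):
    L=cv2.fitLine(np.array(pts,np.float32),cv2.DIST_HUBER,0,1e-2,1e-2).ravel();print(n,L.round(4).tolist())
pts=[]
for r in range(160,430,4):
    c=np.arange(640,710);v=cv2.GaussianBlur(d[r:r+4,640:710].mean(0).astype(np.float32)[None],(5,1),0)[0];pts.append((640+np.argmax(np.diff(v))+.5,r+1.5))
fit(pts,'right');print([int(x[0]) for x in pts][::6])
pts=[]
for c in range(560,665,4):
    v=cv2.GaussianBlur(d[455:510,c:c+4].mean(1).astype(np.float32)[None],(5,1),0)[0];pts.append((c+1.5,455+np.argmax(np.diff(v))+.5))
fit(pts,'bottom');print([int(x[1]) for x in pts][::4])
E
```

```text
right [0.025599999353289604, 0.9997000098228455, 673.9744873046875, 313.9606018066406]
[693, 672, 671, 649, 672, 671, 672, 674, 674, 677, 677, 677]
bottom [0.9984999895095825, -0.055399999022483826, 604.522216796875, 479.3013916015625]
[481, 480, 479, 480, 478, 478, 458]
```

>>> {"method": "jog_arm", "body": {"series": [[0.5,0.35,0,-0.002,-0.004,0.008,-1],[0,0,0,0,0,0.008,-1],[0,0,0,0,0,0.006,-1],[0,0,0,0,0,0.004,-1],[0,0,0,0,0,0.0,-1]]}}

```text
t: 4.68
position: [0.4552, 0.3679, 0.0161]
tcp_rot: [[-0.996, 0.084, 0.002], [0.084, 0.996, 0.001], [-0.002, 0.001, -1.0]]
ft_force: [0.5, -1.1, 0.6]
grip_width: 0.0854
```

>>> {"method": "jog_arm", "body": {"series": [[0,0,0,0,0,0,0.3],[0,0,0,0,0,0,1],[0,0,0,0,0,0,1],[0,0,0,0,0,0,1],[0,0,0,0,0,0,1],[0,0,0,0,0,0,1],[0,0,0,0,0,0,1],[0,0,0,0,0,0,1]]}}

```text
t: 5.68
position: [0.4556, 0.3681, 0.0169]
tcp_rot: [[-0.996, 0.084, 0.003], [0.084, 0.996, 0.001], [-0.003, 0.001, -1.0]]
ft_force: [-0.2, -0.3, 0.6]
grip_width: 0.0309
```

>>> {"method": "jog_arm", "body": {"series": [[0,0,0,0,0,-0.01,1],[0,0,0,0,0,-0.02,1],[0,0,0,0,0,-0.02,1],[0,0,0,0,0,-0.02,1],[0,0,-1,0,-0.025,0,1],[0,0,-1,0,-0.026,0,1],[0,0,-1,0,-0.026,0,1],[0,0,-1,0,-0.026,0,1],[0,0,-1,0,-0.026,0,1],[0,0,-1,0,-0.026,0,1],[0,0,0,0,0,0,1],[0,0,0,0,0,0,1]]}}

```text
t: 7.18
position: [0.4503, 0.2104, 0.0948]
tcp_rot: [[-1.0, -0.025, 0.009], [-0.025, 1.0, 0.004], [-0.009, 0.004, -1.0]]
ft_force: [0.5, -0.4, -0.7]
grip_width: 0.0308
```

```bash
python3 - <<'E'
from h import *
s,p=wrist();print(s['position'],np.degrees(np.arctan2(s['tcp_rot'][1][1],s['tcp_rot'][0][1])),s['ft_force'],s['grip_width'])
for k,z in dict(bed=.012,clamp_base=0,jaw_face=.02,wrench_head=.07,wrench_grip=.07,moulding_mid=s['position'][2]-.005).items(): print(k,[(x['conf'],w_at(p,x['uv'],z).round(4).tolist()) for x in robot.mark_of(k,p)[:1]])
o=ortho(p,.012,.30,.62,.08,.34)[...,::-1];save(p,'w2raw')
t=robot.grab_frame('side');save(t,'s2')
a=t['image'][150:350,180:480,::-1];a=cv2.resize(a,None,fx=1.6,fy=1.6)
c=np.zeros((max(o.shape[0],0)if o.shape[0]>320 else 320,0,3),np.uint8)
cv2.imwrite('pics/w2.png',o); cv2.imwrite('pics/s2c.png',a)
E
```

```text
[0.45025416 0.21041581 0.09484249] 91.42746750461006 [ 0.52426223 -0.36692823 -0.67715375] 0.03078636450152427
bed [(0.64, [0.5312, 0.1897, 0.012])]
clamp_base [(0.68, [0.4667, 0.1749, 0.0])]
jaw_face [(0.65, [0.5303, 0.191, 0.02])]
wrench_head [(0.95, [0.5293, 0.1526, 0.07])]
wrench_grip []
moulding_mid [(0.63, [0.4464, 0.2123, 0.0898])]
```

View pics/w2.png

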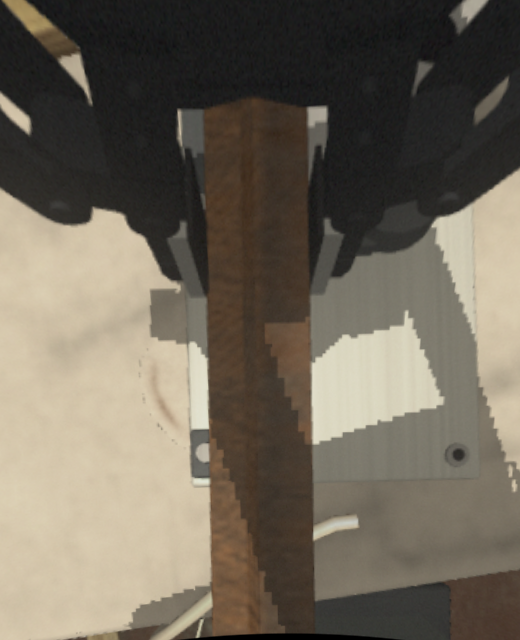

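The view shows the moulding held centred at columns 208–312, in line with the plate (right edge ~475, bottom edge ~480). That puts it at clamp x of about -20, y of about 35, so I'll lower it.

>>> {"method": "jog_arm", "body": {"series": [[0.2,0.5,0,0,0,0.015,1],[0,0,0,0,0,0.015,1],[0,0,0,0,0,0.012,1],[0,0,0,0,0,0.01,1],[0,0,0,0,0,0.005,1],[0,0,0,0,0,0.0,1]]}}

```text
t: 8.32
position: [0.4491, 0.2103, 0.032]
tcp_rot: [[-1.0, -0.026, -0.004], [-0.026, 1.0, -0.001], [0.004, -0.001, -1.0]]
ft_force: [-0.1, 0.4, -1.4]
grip_width: 0.0309
```

>>> {"method": "jog_arm", "body": {"series": [[0,-0.2,0,0,0,0.002,1],[0,0,0,0,0,0.0015,1],[0,0,0,0,0,0,1]]}}

```text
t: 8.7
position: [0.4494, 0.2105, 0.0309]
tcp_rot: [[-1.0, -0.026, 0.002], [-0.026, 1.0, -0.001], [-0.002, -0.001, -1.0]]
ft_force: [-0.4, 0.1, 0.2]
grip_width: 0.0306
```

>>> {"method": "jog_arm", "body": {"series": [[0,0,0,0,0,0.002,1],[0,0,0,0,0,0.001,1],[0,0,0,0,0,0,1]]}}

```text
t: 9.07
position: [0.4495, 0.2105, 0.0307]
tcp_rot: [[-1.0, -0.027, 0.004], [-0.027, 1.0, -0.0], [-0.004, -0.0, -1.0]]
ft_force: [-0.5, -1.2, 0.8]
grip_width: 0.0304
```

>>> {"method": "jog_arm", "body": {"series": [[0,0,0,0,0,0,0.1],[0,0,0,0,0,0,-0.1],[0,0,0,0,0,0,-0.2],[0,0,0,0,0,-0.005,-0.2],[0,0,0,0,0,-0.02,-0.2],[0,0,0,0,0,-0.03,-0.2],[0,0,0,0,0,-0.04,-0.2],[0,0,0,0,0,-0.04,-0.2],[0,0,0,0,0,-0.03,-0.2],[0,0,0,0,0,0,-0.2]]}}

```text
t: 10.32
position: [0.4495, 0.2107, 0.2017]
tcp_rot: [[-1.0, -0.026, 0.005], [-0.026, 1.0, -0.0], [-0.005, -0.0, -1.0]]
ft_force: [0.4, -1.0, -0.9]
grip_width: 0.0514
```

```bash
python3 - <<'E'
from h import *
s,p=wrist();print(s['t'],s['position'],s['tcp_rot'],s['ft_force'],s['grip_width'],p['T'][:3,3].round(4))
for k,z in dict(clamp_base=0,jaw_face=.02,wrench_head=.07,wrench_pivot=.07,wrench_grip=.07,moulding_mid=.023).items(): print(k,[(x['conf'],w_at(p,x['uv'],z).round(4).tolist()) for x in robot.mark_of(k,p)[:1]])
o=ortho(p,.012,.30,.62,.08,.34)[...,::-1];save(p,'w3raw')
t=robot.grab_frame('side');save(t,'s3');C=cloud(t)
for k in ('wrench_head','wrench_pivot','wrench_grip','moulding_mid'): print('side',k,[(x['conf'],at_z(t,x['uv'],.07 if k[0]=='w' else .023).round(4).tolist()) for x in robot.mark_of(k,t)[:1]])
a=t['image'][190:310,240:440,::-1];a=cv2.resize(a,None,fx=1.4*1,fy=1.4)
c=np.zeros((640,520+280,3),np.uint8);c[:,:520]=o;c[:a.shape[0],520:]=a;cv2.imwrite('pics/w3.png',c[:600])
T=robot.grab_frame('top');Ct=cloud(T)
m=(Ct[...,0]>.3)&(Ct[...,0]<.5)&(Ct[...,1]>.18)&(Ct[...,1]<.25)&(Ct[...,2]>.027);P=Ct[m];print('top of moulding z',np.median(P[:,2]) if len(P) else None,len(P))
E
```

```text
10.325 [0.44946722 0.21065842 0.20169084] [[-9.99636430e-01 -2.64969461e-02  4.99195082e-03]
 [-2.64973538e-02  9.99648883e-01 -1.55581735e-05]
 [-4.98978582e-03 -1.47826004e-04 -9.99987540e-01]] [ 0.39123813 -1.01121407 -0.91410347] 0.051446625034866154 [0.3777 0.2093 0.3297]
clamp_base [(0.87, [0.4666, 0.1767, 0.0])]
jaw_face [(0.58, [0.5293, 0.1909, 0.02])]
wrench_head []
wrench_pivot [(0.26, [0.615, 0.0351, 0.07])]
wrench_grip [(0.48, [0.3956, -0.0091, 0.07])]
moulding_mid [(0.97, [0.4479, 0.2129, 0.023])]
side wrench_head [(0.72, [0.5304, 0.1611, 0.07])]
side wrench_pivot [(0.9, [0.5636, 0.0902, 0.07])]
side wrench_grip [(0.47, [0.6014, 0.0463, 0.07])]
side moulding_mid [(0.91, [0.443, 0.2202, 0.023])]
top of moulding z 0.5984297071052535 15053
```

View pics/w3.png

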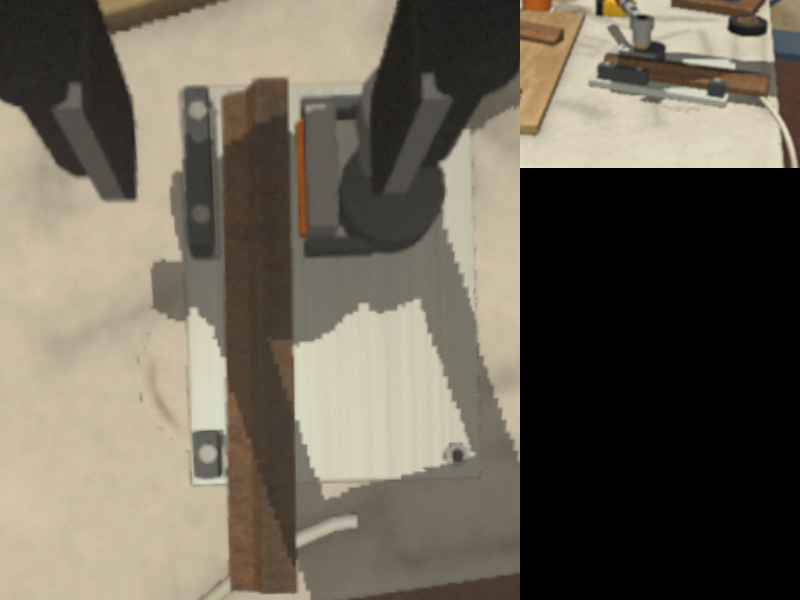

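The moulding lies flat on the plate with clear gaps on both sides: stops at columns 185–215, moulding 225–295, jaw lip 298. Its ends are at rows 78 and 592. Next I'll measure the wrench angle from the first top cloud and check the push path.

```bash
python3 - <<'E'
from h import *
C=np.load('c_top.npy');P=C.reshape(-1,3)
b=np.array([.530,.1522]);d=P[:,:2]-b;r=np.hypot(*d.T)
m=(P[:,2]>.06)&(P[:,2]<.095)&(r>.05)&(r<.2)&(d[:,0]>0)&(d[:,1]<0);Q=P[m]
L=cv2.fitLine(Q[:,:2].astype(np.float32),cv2.DIST_HUBER,0,1e-4,1e-4).ravel();u=L[:2]*np.sign(L[0])
off=(L[2:]-b)@[-u[1],u[0]];print(len(Q),'angle',np.degrees(np.arctan2(u[1],u[0])),'offset of bolt to line',off,'tip',r[m].max(),Q[:,2].max())
g=L[2:]+u*(((b-L[2:])@u)+.14);print('grip',g)
h=(P[:,2]>.03)&(np.hypot(P[:,0]-.642,P[:,1]-.061)<.09)&~m;print('near start',len(P[h]),P[h].max(0) if h.any() else '',P[h].min(0) if h.any() else '')
m=(P[:,2]>.06)&(P[:,2]<.095)&(r<.03);print('head',P[m].mean(0))
E
```

```text
569 angle -54.629242 offset of bolt to line -0.0034937469696807444 tip 0.18123745374210737 0.08337872859871431
grip [0.60819222 0.03601832]
near start 3 [0.66496705 0.14809778 0.04346983] [0.66342649 0.14768361 0.03197649]
head [0.52911161 0.14763338 0.07803294]
```

>>> {"method": "jog_arm", "body": {"series": [[0,0,0,-0.0315,-0.026,0,1],[0,0,0,-0.0315,-0.026,0,1],[0,0,0,-0.0315,-0.026,0,1],[0,0,0,-0.0315,-0.026,0,1],[0,0,0,-0.0315,-0.026,0,1],[0,0,0,-0.0315,-0.026,0,1],[0,0,-8.5,0,0,0,1],[0,0,-8.5,0,0,0,1],[0,0,-8.5,0,0,0,1],[0,0,-8.5,0,0,0,1],[0,0,0,0,0,0,1],[0,0,0,0,0,0,1]]}}

```text
t: 12.48
position: [0.6474, 0.0536, 0.1968]
tcp_rot: [[-0.805, -0.593, -0.002], [-0.593, 0.805, -0.001], [0.002, 0.0, -1.0]]
ft_force: [0.7, -0.4, 0.1]
grip_width: -0.0001
```

>>> {"method": "jog_arm", "body": {"series": [[0,0,1,0,0.009,0.02,1],[0,0,0,0,0,0.03,1],[0,0,0,0,0,0.03,1],[0,0,0,0,0,0.025,1],[0,0,0,0,0,0.015,1],[0,0,0,0,0,0.007,1],[0,0,0,0,0,0,1]]}}

```text
t: 13.35
position: [0.6441, 0.0612, 0.068]
tcp_rot: [[-0.823, -0.567, 0.003], [-0.567, 0.823, -0.001], [-0.002, -0.003, -1.0]]
ft_force: [-0.2, 0.4, -0.7]
grip_width: 0.0001
```

```bash
python3 - <<'E'
from h import *
t=robot.grab_frame('top');print(robot.sense()['position'],robot.sense()['ft_force'])
a=t['image'][120:260,270:420,::-1];b=robot.grab_frame('side')['image'][140:260,240:400,::-1]
c=np.zeros((560,600,3),np.uint8);c[:]=cv2.resize(a,(600,560))
cv2.imwrite('pics/t4.png',np.hstack([c[:, :],]))
E
```

```text
[0.6444332  0.06116409 0.06845322] [ 0.24065308 -0.56850562 -0.48526776]
```

View pics/t4.png

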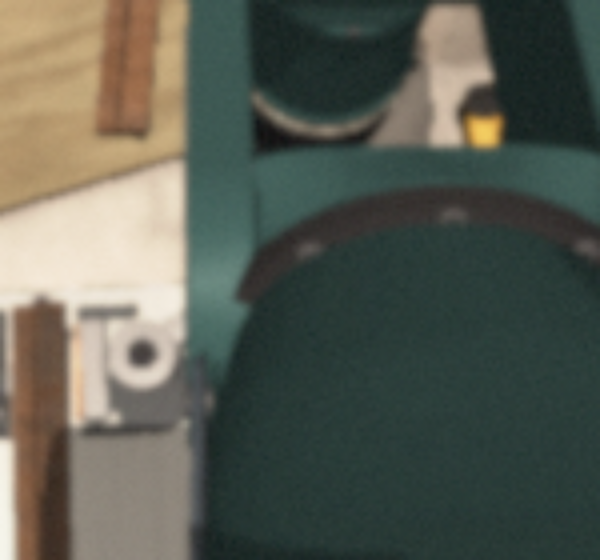

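>>> {"method": "jog_arm", "body": {"series": [[0,0,0,0.005,0,0.001,1],[0,0,0,0.005,0,0,1],[0,0,0,0.005,0,0,1],[0,0,0,0.004,0,0,1],[0,0,0,0.004,0,0,1]]}}

```text
t: 14.08
position: [0.6265, 0.0474, 0.0701]
tcp_rot: [[-0.824, -0.567, 0.009], [-0.567, 0.824, -0.001], [-0.007, -0.006, -1.0]]
ft_force: [2.0, 2.2, -1.7]
grip_width: -0.0002
```

>>> {"method": "jog_arm", "body": {"series": [[-0.3,0.4,2.5,0.006,-0.0008,0.001,1],[0,0,2.5,0.006,-0.0008,0.0005,1],[0,0,2.5,0.006,-0.0008,0.0005,1],[0,0,2.5,0.006,-0.0008,0.0005,1]]}}

```text
t: 14.58
position: [0.6097, 0.0325, 0.069]
tcp_rot: [[-0.915, -0.404, 0.006], [-0.404, 0.915, 0.001], [-0.006, -0.001, -1.0]]
ft_force: [1.2, 2.1, 1.1]
grip_width: -0.0001
```

>>> {"method": "jog_arm", "body": {"series": [[0,0,2.2,0.006,-0.0006,0.0005,1],[0,0,2.2,0.006,-0.0006,0,1],[0,0,2.2,0.006,-0.0006,0.0005,1],[0,0,2.2,0.006,-0.0006,0,1]]}}

```text
t: 15.08
position: [0.5889, 0.0207, 0.0686]
tcp_rot: [[-0.969, -0.249, 0.009], [-0.249, 0.969, 0.001], [-0.009, -0.002, -1.0]]
ft_force: [3.3, -0.9, 1.7]
grip_width: -0.0001
```

>>> {"method": "jog_arm", "body": {"series": [[0,0.3,2.2,0.006,-0.0004,0.0005,1],[0,0,2.2,0.006,-0.0004,0,1],[0,0,2.2,0.006,-0.0004,0,1]]}}

```text
t: 15.45
position: [0.5712, 0.0144, 0.0683]
tcp_rot: [[-0.992, -0.128, 0.006], [-0.128, 0.992, -0.002], [-0.006, -0.003, -1.0]]
ft_force: [2.8, -0.6, 1.4]
grip_width: 0.0002
```

>>> {"method": "jog_arm", "body": {"series": [[0,0.3,1.8,0.0045,-0.0004,0.0005,1],[0,0,1.8,0.0045,-0.0004,0,1]]}}

```text
t: 15.7
position: [0.5617, 0.0123, 0.0679]
tcp_rot: [[-0.998, -0.061, 0.001], [-0.061, 0.998, -0.003], [-0.001, -0.003, -1.0]]
ft_force: [3.6, -0.8, 1.4]
grip_width: 0.0001
```

>>> {"method": "jog_arm", "body": {"series": [[0,0,1.8,0.0045,-0.0004,0,1],[0,0,1.8,0.0045,-0.0004,0,1]]}}

```text
t: 15.95
position: [0.5521, 0.0107, 0.0678]
tcp_rot: [[-1.0, 0.006, 0.001], [0.006, 1.0, -0.003], [-0.001, -0.003, -1.0]]
ft_force: [2.4, -1.2, 1.7]
grip_width: -0.0001
```

>>> {"method": "jog_arm", "body": {"series": [[0,0,1.6,0.004,-0.0004,0,1],[0,0,1.6,0.004,-0.0004,0,1]]}}

```text
t: 16.2
position: [0.5435, 0.0099, 0.0677]
tcp_rot: [[-0.998, 0.066, 0.001], [0.066, 0.998, -0.004], [-0.001, -0.004, -1.0]]
ft_force: [3.2, -2.4, 0.8]
grip_width: -0.0001
```

>>> {"method": "jog_arm", "body": {"series": [[0,0,1.5,0.0035,-0.0003,0,1],[0,0,1.5,0.0035,-0.0003,0,1]]}}

```text
t: 16.45
position: [0.5391, 0.0094, 0.0682]
tcp_rot: [[-0.993, 0.122, 0.007], [0.122, 0.993, -0.004], [-0.007, -0.004, -1.0]]
ft_force: [7.2, -3.0, -4.0]
grip_width: -0.0003
```

The force is rising to 7 N at about 0.69 rad, so the bolt is getting tight. I'll go one row at a time now.

>>> {"method": "jog_arm", "body": {"series": [[0,0,0.3,0.0025,0,0,1]]}}

```text
t: 16.58
position: [0.5389, 0.0093, 0.0684]
tcp_rot: [[-0.992, 0.128, 0.012], [0.128, 0.992, -0.005], [-0.012, -0.004, -1.0]]
ft_force: [9.2, -2.7, -6.6]
grip_width: -0.0003
```

>>> {"method": "jog_arm", "body": {"series": [[0,0.3,0.3,0.0035,0,0,1]]}}

```text
t: 16.7
position: [0.5386, 0.0093, 0.0686]
tcp_rot: [[-0.991, 0.135, 0.012], [0.135, 0.991, -0.005], [-0.013, -0.003, -1.0]]
ft_force: [11.2, -1.9, -7.1]
grip_width: -0.0
```

>>> {"method": "jog_arm", "body": {"series": [[0,0.3,0.2,0.0035,0,0,1]]}}

```text
t: 16.82
position: [0.5383, 0.0093, 0.0688]
tcp_rot: [[-0.99, 0.139, 0.013], [0.139, 0.99, -0.005], [-0.014, -0.003, -1.0]]
ft_force: [11.1, -2.8, -5.7]
grip_width: -0.0002
```

>>> {"method": "jog_arm", "body": {"series": [[0,0.4,0.2,0.005,0,0.001,1]]}}

```text
t: 16.95
position: [0.5372, 0.0093, 0.0684]
tcp_rot: [[-0.99, 0.144, 0.014], [0.144, 0.99, -0.005], [-0.014, -0.003, -1.0]]
ft_force: [9.7, -5.0, 0.0]
grip_width: 0.0001
```

>>> {"method": "jog_arm", "body": {"series": [[0,0.4,0.2,0.005,0,0,1]]}}

```text
t: 17.08
position: [0.5359, 0.0093, 0.0688]
tcp_rot: [[-0.989, 0.148, 0.014], [0.148, 0.989, -0.005], [-0.014, -0.003, -1.0]]
ft_force: [10.2, -3.0, -7.5]
grip_width: -0.0002
```

>>> {"method": "jog_arm", "body": {"series": [[0,0.4,0.2,0.005,0,0,1]]}}

```text
t: 17.2
position: [0.534, 0.0095, 0.069]
tcp_rot: [[-0.988, 0.153, 0.013], [0.153, 0.988, -0.005], [-0.013, -0.003, -1.0]]
ft_force: [8.5, -3.4, -6.9]
grip_width: 0.0
```

>>> {"method": "jog_arm", "body": {"series": [[0,0.4,0.4,0.0045,0,0,1]]}}

```text
t: 17.32
position: [0.5322, 0.0096, 0.0691]
tcp_rot: [[-0.987, 0.161, 0.011], [0.161, 0.987, -0.005], [-0.012, -0.003, -1.0]]
ft_force: [8.8, -4.5, -5.9]
grip_width: 0.0004
```

>>> {"method": "jog_arm", "body": {"series": [[0,0.4,0.8,0.0045,0,0,1]]}}

```text
t: 17.45
position: [0.5303, 0.0096, 0.0692]
tcp_rot: [[-0.984, 0.176, 0.009], [0.176, 0.984, -0.005], [-0.009, -0.003, -1.0]]
ft_force: [8.2, -5.0, -6.7]
grip_width: -0.0
```

>>> {"method": "jog_arm", "body": {"series": [[0,0.3,0.8,0.0045,0,0,1],[0,0,0,0,0,0,1]]}}

```text
t: 17.7
position: [0.53, 0.0094, 0.0693]
tcp_rot: [[-0.981, 0.192, 0.012], [0.192, 0.981, -0.005], [-0.012, -0.003, -1.0]]
ft_force: [7.2, -1.6, -4.6]
grip_width: 0.0002
```

```bash
python3 - <<'E'
from h import *
s,p=wrist();print(s['t'],s['position'],s['ft_force'],np.array(s['moment']))
for k in ('wrench_head','wrench_pivot','wrench_grip'): print(k,[(x['conf'],w_at(p,x['uv'],.07).round(4).tolist()) for x in robot.mark_of(k,p)[:1]])
o=ortho(p,.07,.42,.60,-.06,.20)[...,::-1];t=robot.grab_frame('top');a=cv2.resize(t['image'][150:300,260:410,::-1],(360,360))
c=np.zeros((720,520,3),np.uint8);c[:o.shape[0]]=o;c[360:,:360]=a;cv2.imwrite('pics/w5.png',cv2.resize(c,(433,600)))
E
```

```text
17.7 [0.53002581 0.00939768 0.06928403] [ 7.24081115 -1.63744768 -4.57210467] [-0.18641631 -1.28154858  0.02561171]
wrench_head [(0.57, [0.5278, 0.1492, 0.07])]
wrench_pivot []
wrench_grip [(0.61, [0.51, 0.0148, 0.07])]
```

View pics/w5.png

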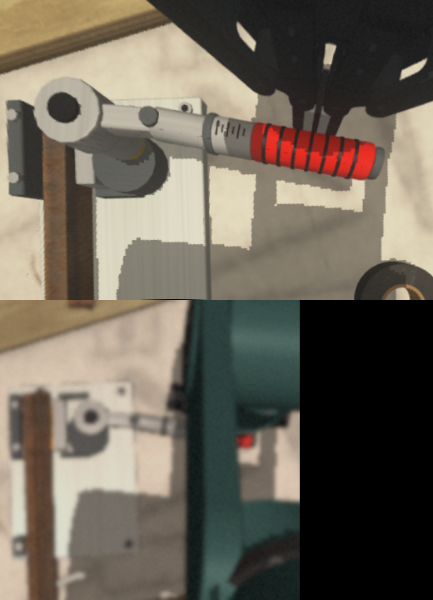

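The rectified wrist view shows the fingers against the red grip. The neck from head (65, 103) to pivot (148, 115) slopes about 8°, and the handle from the pivot to (380, 165) slopes about 12°. So the handle has just begun to break over, by roughly 0.07 rad out of 0.35. I'll go on in small steps and watch the force fall.

>>> {"method": "jog_arm", "body": {"series": [[0,0.3,1,0.0045,0,0,1],[0,0.3,1,0.004,0,0,1]]}}

```text
t: 18.2
position: [0.5265, 0.0097, 0.0694]
tcp_rot: [[-0.974, 0.228, 0.01], [0.228, 0.974, -0.006], [-0.011, -0.003, -1.0]]
ft_force: [6.3, -5.2, -4.6]
grip_width: 0.0005
```

>>> {"method": "jog_arm", "body": {"series": [[0,0.3,1,0.004,0,0,1],[0,0.3,1,0.004,0,0,1]]}}

```text
t: 18.45
position: [0.5216, 0.01, 0.0694]
tcp_rot: [[-0.965, 0.264, 0.006], [0.264, 0.965, -0.006], [-0.007, -0.004, -1.0]]
ft_force: [4.9, -5.6, -2.7]
grip_width: -0.0
```

>>> {"method": "jog_arm", "body": {"series": [[0,0.2,1,0.004,-0.001,0,1]]}}

```text
t: 18.58
position: [0.5186, 0.01, 0.0693]
tcp_rot: [[-0.959, 0.283, 0.004], [0.283, 0.959, -0.005], [-0.005, -0.003, -1.0]]
ft_force: [4.9, 1.3, -2.8]
grip_width: 0.0003
```

The push force fell from about 11 N to 4.5 N over about 20 mm (the end stop is at 33 mm), so the wrench has clicked. I'll back off gently so the handle springs back, then lift away.

>>> {"method": "jog_arm", "body": {"series": [[0,0,-0.5,-0.005,0,0,1],[0,0,-0.5,-0.006,0,0,1],[0,0,-0.5,-0.006,0,0,1],[0,0,-0.5,-0.006,0,0,1],[0,0,0,-0.01,0,0,1],[0,0,0,-0.012,0,0,1],[0,0,0,-0.012,0,0,1],[0,0,0,-0.005,0,-0.02,1],[0,0,0,0,0,-0.03,1],[0,0,0,0,0,-0.04,1],[0,0,0,0,0,-0.04,1],[0,0,0,0,0,-0.03,1],[0,0,0,0,0,0,1]]}}

```text
t: 20.2
position: [0.5838, -0.0055, 0.2331]
tcp_rot: [[-0.968, 0.252, 0.002], [0.252, 0.968, 0.0], [-0.002, 0.001, -1.0]]
ft_force: [-0.1, 0.6, -0.1]
grip_width: -0.0002
```

```bash
python3 - <<'E'
from h import *
s,p=wrist();print(s['t'],s['position'],s['ft_force'])
for k,z in dict(wrench_head=.07,wrench_pivot=.07,wrench_grip=.07,jaw_face=.02,moulding_mid=.023).items(): print(k,[(x['conf'],w_at(p,x['uv'],z).round(4).tolist()) for x in robot.mark_of(k,p)[:1]])
o=ortho(p,.07,.32,.62,-.06,.30)[...,::-1];save(p,'w6raw')
cv2.imwrite('pics/w6.png',o)
E
```

```text
20.2 [ 0.58375946 -0.00553808  0.23306478] [-0.05931461  0.63180383 -0.05616626]
wrench_head [(0.78, [0.5282, 0.1511, 0.07])]
wrench_pivot [(0.75, [0.525, 0.109, 0.07])]
wrench_grip [(0.75, [0.5188, 0.0124, 0.07])]
jaw_face [(0.81, [0.5276, 0.1941, 0.02])]
moulding_mid [(0.62, [0.446, 0.2166, 0.023])]
```

View pics/w6.png

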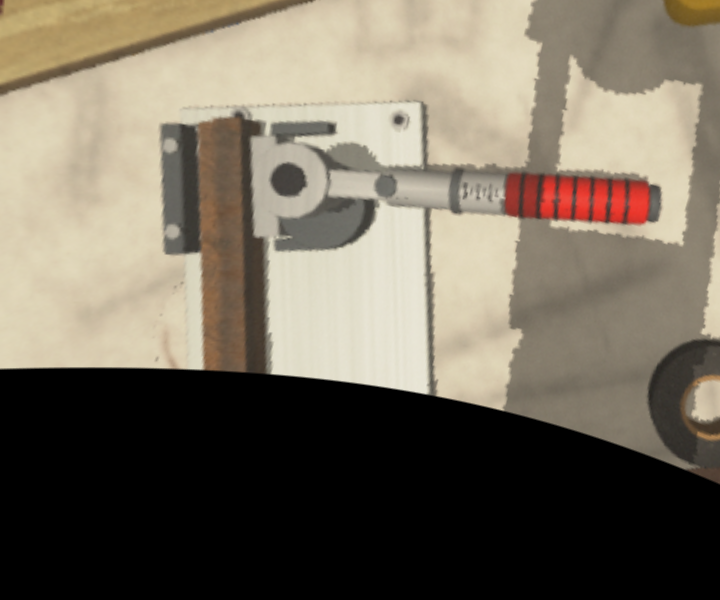

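The handle is back in line: head (289, 180), pivot (385, 186) and tip (655, 203) lie on one line. The jaw is against the moulding and the moulding is against the back stop. One last side view before handing in.

```bash
python3 - <<'E'
from h import *
t=robot.grab_frame('side')
cv2.imwrite('pics/s7.png',cv2.resize(t['image'][160:320,220:460,::-1],None,fx=2.5,fy=2.5,interpolation=cv2.INTER_CUBIC))
C=cloud(t)
for k,z in dict(tape_measure=0,black_tape=0,moulding_mid=.023).items(): print(k,[(x['conf'],at_z(t,x['uv'],z).round(3).tolist()) for x in robot.mark_of(k,t)[:1]])
E
```

```text
tape_measure [(0.63, [0.668, -0.084, 0.0])]
black_tape [(0.84, [0.398, -0.075, 0.0])]
moulding_mid [(0.7, [0.444, 0.224, 0.023])]
```

View pics/s7.png

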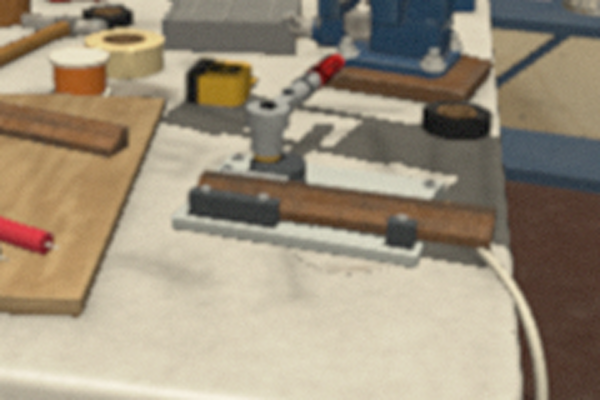

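The moulding lies flat along the clamp between both stops, (200–495, 175–245) in the crop. The wrench is straight and the tape measure and black tape are where they were. Handing in.

```bash
python3 -c "
from plant import robot
print(robot.sense()['t']);print(robot.hand_in())"
```

```text
20.7
the job is handed in; nothing more can be done
None
```

The loose moulding is clamped, and I handed the job in at 20.7 s of the 72 s limit; no verdict was reported.

- **Moulding:** I laid it on the plate at about clamp x = -20 mm, y = +35 mm and let go. In the last two pictures it lies flat, with the jaw and back stop up against it.
- **Wrench:** I pushed the handle clockwise from the side with closed fingers. The bolt became tight at about 0.69 rad. Force peaked at about 11 N, and I stopped when it had fallen to about 4.5 N. That was about 20 mm into the 33 mm swing, short of the end stop.
- **Handle:** After I backed off, the wrist picture showed it straight and in line again. The wrench had turned about 0.69 rad in all, which is about 8 mm of jaw travel and fits a gap closed onto 32 mm.
- **Other things:** The tape measure and black tape were found where they started, within a few millimetres. The arm is clear of everything and reads about zero force.

**Checks that failed or disagreed:**
- My one depth check of the moulding's height failed because the arm blocked the top camera, so "flat" rests on the pictures.
- The side camera put the moulding's middle about 8 mm further out in y than the wrist camera did. It had shown a similar offset on earlier points.

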